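# Load the charge pot standing behind the catalyst canisters into the heater

### The job

The charge pot stands hemmed in behind three canisters on the storage plate. First clear all three canisters out of the way, upright, into the white side tray; then, with them all in the tray, lift the pot out by its knob and set it fully down in the bore of the heater; finally put every canister back upright, centred on the disc of its own colour, and let go. Never let a canister or the pot tip over.

Things in the scene. Friction and masses are not known exactly. Their poses are not given: they have to be found in the camera images.
- can_red_mid (a point): aluminium canister with a red cap and a red band, round, upright; 44 mm diameter, 132 mm tall (cap 40 mm diameter, the top 24 mm), about 0.28 kg. The point is on its axis, half-way up (66 mm above its underside); z is up its axis. At the start it stands on the place of its own colour. Grip it near the top, round the shoulder or the cap.
- can_yellow_mid (a point): aluminium canister with a yellow cap and a yellow band, round, upright; 44 mm diameter, 132 mm tall (cap 40 mm diameter, the top 24 mm), about 0.28 kg. The point is on its axis, half-way up (66 mm above its underside); z is up its axis. At the start it stands on the place of its own colour. Grip it near the top, round the shoulder or the cap.
- can_blue_mid (a point): aluminium canister with a blue cap and a blue band, round, upright; 44 mm diameter, 132 mm tall (cap 40 mm diameter, the top 24 mm), about 0.28 kg. The point is on its axis, half-way up (66 mm above its underside); z is up its axis. At the start it stands on the place of its own colour. Grip it near the top, round the shoulder or the cap.
- place_red: red disc, the home place of the red canister: 60 mm diameter, 3 mm thick, fixed on the 6 mm steel storage plate; origin at the centre of its underside, its top is 3 mm above. The three discs lie round the pot, their centres 60 mm from where the pot stands: one to its left, one in front of it (robot side), one to its right; which is where varies. Neighbouring disc centres are 85 mm apart.
- place_yellow: yellow disc, the home place of the yellow canister: 60 mm diameter, 3 mm thick, fixed on the 6 mm steel storage plate; origin at the centre of its underside, its top is 3 mm above. The three discs lie round the pot, their centres 60 mm from where the pot stands: one to its left, one in front of it (robot side), one to its right; which is where varies. Neighbouring disc centres are 85 mm apart.
- place_blue: blue disc, the home place of the blue canister: 60 mm diameter, 3 mm thick, fixed on the 6 mm steel storage plate; origin at the centre of its underside, its top is 3 mm above. The three discs lie round the pot, their centres 60 mm from where the pot stands: one to its left, one in front of it (robot side), one to its right; which is where varies. Neighbouring disc centres are 85 mm apart.
- pot_mid (a point): charge pot: round steel pot, 46 mm diameter (brass lid 49 mm), with an upright black lifting knob in the middle of the lid; 84 mm tall in all: lid top 50 mm above the underside, knob 18 mm diameter and 34 mm tall above that; about 0.25 kg. The point is on its axis, 42 mm above its underside; z up. It starts at the back of the storage plate, directly on the plate, hemmed in by the three taller canisters. Take it by the knob's upper part.
- heater_seat (a point): heater jacket, fixed: dark grey cylinder 112 mm diameter, 55 mm tall, with a cream lining and an open round bore in the top, 66 mm diameter and 40 mm deep. The point is the centre of the bore's floor, 15 mm above the bench and 40 mm below the rim; z up. The seated pot's underside rests on this floor and its lid stands 10 mm above the rim.
- tray_in (a point): side tray, fixed: white shallow tray, 280 mm (its x) by 120 mm (its y) outside, walls 4 mm thick, 14 mm high. The point is the centre of its inner floor; x along its length, y across, z up. The three canisters fit in a row along x, 80 mm apart. Tray and heater stand on opposite sides of the storage plate; which is left varies.

How it is judged:
By the outcome, as a careful person would: the job done as asked, in the order asked, and still so for the second after the job is handed in, with the robot touching nothing.
It also fails if it takes over 144 s, if anything falls off the work surface, if the arm or the gripper's body presses on something with over 40 N, if the wrist force passes 120 N, or if a joint passes its speed limit or range.

### The arm

A 6-joint arm with a two-finger parallel gripper is mounted at the origin on the work surface. World frame = base frame: x ahead of the robot, y to its left, z up, the work surface at z = 0. Lengths are in mm, angles in degrees, forces in N, time in s.
With the tool pointing down it reaches from about 425 to 950 mm from the base axis. Payload 3.5 kg.
Tool frame: the origin (TCP) lies between the finger pads; the fingertips stand 14 mm ahead of it and the grasp point (between the pads) lies 5 mm behind it (env.tip_extent is the distance from the TCP to the fingertips, in mm); z points along the fingers, y is the direction in which the jaws open and shut (so a half turn about z gives the same grasp; the last joint's range is limited). The gripper opens to 85 mm and grips with 20 to 120 N. Pads are 22 mm wide; open, the fingers measure 114 mm over their backs; the gripper's body (76 mm by 85 mm) begins 54 mm behind the grasp point. The pads swing forward as they close: fully open they stand 13 mm farther back than shut.
Start: joints at [63.312, 16.404, 90.338, -0, 73.258, -8.594], TCP at [209.603, 641.617, 245.325] pointing down, gripper open.
Joint ranges: [-158.93, 158.93], [-51.34, 127.21], [12.03, 142.37], [-87.48, 267.48], [13.55, 161.25], [-162.69, 162.69]. Speed limits (degrees/s): [159.86, 159.86, 180, 180, 180, 180].

### API

Orientations are given as a 3x3 rotation matrix whose columns are the frame's x, y, z axes.
In Python, from cell import env gives the robot as it stands. The module is installed in compiled form; this text tells all that it offers. Calls block until the motion is done:
- env.move_to(position, orientation): joint-space move of the TCP to a pose.
- env.line_to(position, ori=None, v=150, force_limit=None): straight line of the TCP; ori=None keeps the orientation; v is the mean speed in mm/s. With force_limit (N) it stops when the force on the tool has changed by that much, and returns True; else False.
- env.goto_joints(angles): joint-space move.
- env.release() and env.gripper_close(): open the fingers fully, or close them until they stop; the grip force is fixed at half the most.
- env.sleep(seconds).
- env.solve_ik(position, orientation): joint angles nearest the present ones, or None.
- env.snapshot(name): name is "side" or "top" or "wrist"; returns a dict with "image" (400x640x3 uint8, red, green, blue), "intrinsics" (3x3 intrinsics, pixels), "R" (3x3) and "t" (3): a world point X has camera coordinates R X + t; the wrist camera has in their place "tool_from_camera" (4x4, takes a point from camera to tool coordinates, whose origin is the TCP and whose axes are the flange's). Camera axes: x right, y down, z forward; pixel columns grow to the right and rows downward; lengths in mm; the calibration is good to about 2 mm. A picture is of the moment at which its call begins: read the wrist's pose just before it. There is no depth.
A pose or a line that the arm cannot do raises env.IKError and nothing moves.
- env.sign_off(): hands the job in, once; it reports no verdict.
Trained networks look in a picture, given as the dict that the camera call returned (one of the last four; its "shot" number tells which), for a name from the list of things; names that differ only in an ending like _2 or _b are one class to them, and where a whole thing is asked for, a point or a joint stands for the part that bears it (a point fixed in the world has none). Each returns a list of dicts, best first, with "p" (0 to 1); they miss things now and then, are a little off and sometimes report something else, mostly with a low value. They report only what shows in the picture. A call takes as long as a camera call.
- env.look_for(picture, label): "rect" ([left, top, width, height] in pixels, round what is visible of it).
- env.trace(picture, label): "pixels" (400x640 bool, what is visible of it) and "rect" ([left, top, width, height] in pixels, round what is visible of it).
- env.tip_of(picture, label): "uv" ([column, row] in pixels: a listed point, or the origin of a listed thing).
Readings, each from a call of its own:
- env.read_clock(): time.
- env.read_qpos(): joint angles.
- env.read_qvel(): joint speeds.
- env.read_joint_efforts(): joint torques, N m.
- env.read_ee_pos(): TCP position.
- env.read_orientation(): TCP orientation.
- env.read_wrist_force(): force on the tool from outside, world axes, zero at the start.
- env.read_torque(): the same for the moment, N m.
- env.read_gripper_width(): finger opening in mm.
Only numpy, scipy, OpenCV 4.12 (cv2) and the standard library are available. Lean on these libraries where they do the work, as an engineer would, in place of code of your own. Each camera call takes 0.05 s, during which the arm holds its last target.

## Working session

There is one attempt and no reset: what is moved stays moved. The work goes in short steps, each a Python script; the robot and the scene stay as the last script left them, time stands still between calls to the robot, and variables do not carry over. Pictures are saved under pics/ and viewed, and the job is handed in when it is done.

```bash
mkdir -p pics; python3 - <<'E'
from cell import env
import cv2,numpy as np
print(env.read_clock(), env.read_orientation().tolist() if hasattr(env.read_orientation(),'tolist') else env.read_orientation())
for n in ["top","side"]:
    p=env.snapshot(n)
    cv2.imwrite(f"pics/a_{n}.png",p["image"][:,:,::-1])
    print(n,np.round(p["R"],3).tolist(),np.round(p["t"],1).tolist(),np.round(p["intrinsics"],1).tolist())
    for l in ["can_red_mid","can_yellow_mid","can_blue_mid","place_red","place_yellow","place_blue","pot_mid","heater_seat","tray_in"]:
        try:
            print(l,[(np.round(d["uv"],1).tolist(),round(d["p"],2)) for d in env.tip_of(p,l)[:2]])
        except Exception as e: print(l,repr(e))
print(env.read_clock())
E
```

```text
0.0 [[-0.9505526445651359, 0.3105616191307446, -0.001072675680987443], [0.31056326811660373, 0.9505503058147461, -0.002138366719464127], [0.000355537565910591, -0.0023657638053532753, -0.9999971383732337]]
top [[-0.008, -1.0, -0.018], [-0.997, 0.01, -0.082], [0.082, 0.017, -0.996]] [20.0, 559.3, 898.6] [[390.1, 0.0, 322.1], [0.0, 390.1, 197.7], [0.0, 0.0, 1.0]]
can_red_mid [([345.8, 216.7], 0.82)]
can_yellow_mid [([311.5, 191.0], 0.76)]
can_blue_mid [([364.2, 189.1], 0.8)]
place_red [([338.9, 217.9], 0.67)]
place_yellow [([314.8, 192.6], 0.53)]
place_blue [([362.1, 192.3], 0.72)]
pot_mid [([335.9, 193.9], 0.83), ([364.8, 185.4], 0.25)]
heater_seat [([205.6, 230.7], 0.89)]
tray_in [([456.5, 214.0], 0.93)]
side [[0.911, -0.412, 0.01], [-0.241, -0.554, -0.797], [0.334, 0.724, -0.604]] [-527.5, 198.0, 843.5] [[420.4, 0.0, 323.4], [0.0, 420.4, 200.5], [0.0, 0.0, 1.0]]
can_red_mid [([301.8, 215.2], 0.94)]
can_yellow_mid [([313.6, 194.2], 0.68)]
can_blue_mid [([343.4, 218.5], 0.69)]
place_red [([301.4, 239.3], 0.46)]
place_yellow []
place_blue [([338.3, 244.4], 0.72)]
pot_mid [([325.0, 218.3], 0.64)]
heater_seat [([250.9, 167.7], 0.55)]
tray_in [([369.8, 323.7], 0.7)]
1.0
```

View pics/a_top.png

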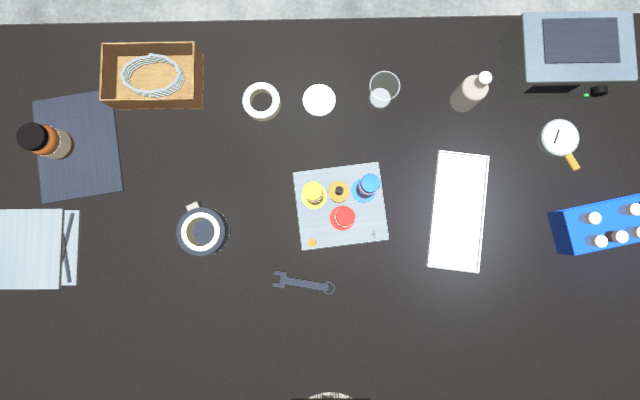

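View pics/a_side.png

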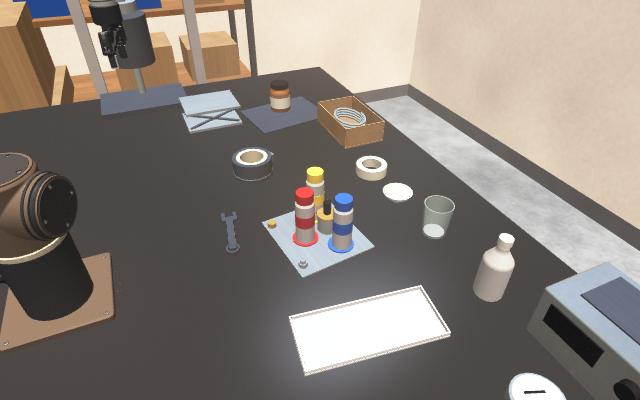

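```bash
cat > h.py <<'E'
from cell import env
import cv2,numpy as np
np.set_printoptions(suppress=True,precision=2)
def campose(p,T=None):
    # returns R,t world->cam
    if "R" in p: return np.array(p["R"]),np.array(p["t"])
    X=np.array(p["tool_from_camera"]); W=np.eye(4);W[:3,:3]=T[1];W[:3,3]=T[0]
    M=np.linalg.inv(W@X); return M[:3,:3],M[:3,3]
def snap(n,save=None):
    T=(np.array(env.read_ee_pos()),np.array(env.read_orientation())) if n=="wrist" else None
    p=env.snapshot(n); 
    if save: cv2.imwrite(f"pics/{save}.png",p["image"][:,:,::-1])
    return p,campose(p,T)
def onz(p,pose,uv,z):
    R,t=pose;K=np.array(p["intrinsics"])
    d=R.T@np.linalg.inv(K)@np.array([uv[0],uv[1],1.]);c=-R.T@t
    return (c+d*(z-c[2])/d[2])
def proj(p,pose,X):
    R,t=pose;c=R@np.array(X,float)+t;c=np.array(p["intrinsics"])@c;return c[:2]/c[2]
def down(a):  # tool down, jaw axis y at angle a (deg) in world xy
    a=np.radians(a);y=np.array([np.cos(a),np.sin(a),0]);z=np.array([0,0,-1.]);x=np.cross(y,z)
    return np.column_stack([x,y,z])
Z={"can_red_mid":75,"can_yellow_mid":75,"can_blue_mid":75,"place_red":6,"place_yellow":6,"place_blue":6,"pot_mid":48,"heater_seat":15,"tray_in":4}
def locate(p,pose,labels=Z,z=Z):
    for l in labels:
        for d in env.tip_of(p,l)[:1]:
            print(l,np.round(d["uv"],1),round(d["p"],2),onz(p,pose,d["uv"],z[l])[:2])
E
python3 - <<'E'
from h import *
for n in ["top","side"]:
    p,po=snap(n); print(n); locate(p,po)
p,po=snap("wrist","w0"); print(np.round(p["tool_from_camera"],3),p["intrinsics"])
E
```

```text
top
can_red_mid [344.1 215.6] 0.64 [514.85 -34.33]
can_blue_mid [365.9 184.8] 0.94 [583.11 -83.82]
place_red [339.1 221.4] 0.56 [503.58 -24.84]
place_yellow [313.9 196.8] 0.72 [563.26  35.12]
place_blue [362.1 192.9] 0.52 [571.54 -80.94]
pot_mid [336.  193.4] 0.71 [567.03 -17.41]
heater_seat [203.7 227.3] 0.79 [492.15 297.93]
tray_in [457.8 212.2] 0.97 [ 523.11 -308.65]
side
can_red_mid [305.7 215.6] 0.94 [517.52 -37.24]
can_yellow_mid [312.5 195.3] 0.84 [561.69  27.21]
can_blue_mid [341.  220.1] 0.72 [583.23 -83.2 ]
place_red [305.6 237.6] 0.55 [517.42 -34.12]
place_blue [339.6 240.9] 0.45 [585.63 -76.5 ]
pot_mid [326.7 218.8] 0.79 [570.02 -36.93]
heater_seat [253.3 164.1] 0.86 [495.36 311.67]
tray_in [369.7 325.4] 0.62 [ 535.34 -308.92]
[[   0.     -0.95   -0.31   79.16]
 [   1.      0.      0.      0.53]
 [  -0.     -0.31    0.95 -129.49]
 [   0.      0.      0.      1.  ]] [[333.99   0.   322.9 ]
 [  0.   333.99 199.92]
 [  0.     0.     1.  ]]
```

View pics/w0.png

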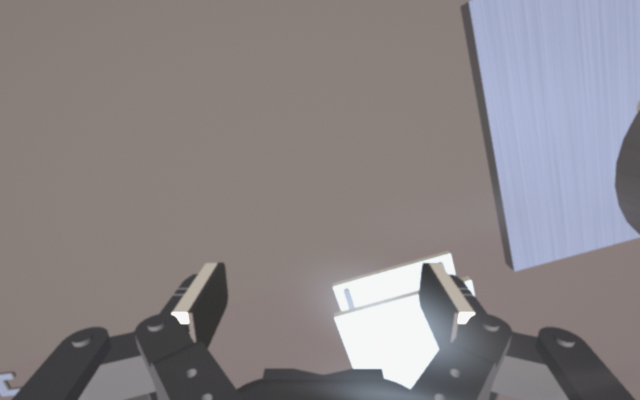

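```bash
python3 - <<'E'
from h import *
env.move_to([510,-30,340],down(-90))
print(env.read_qpos())
p,po=snap("wrist","w1"); locate(p,po)
E
```

```text
[-14.69  -8.11 106.48   0.01  81.65  75.24]
can_red_mid [324.9 156.9] 0.89 [515.55 -31.26]
can_yellow_mid [269.5 109. ] 0.94 [570.59  32.11]
can_blue_mid [374.1  98. ] 0.64 [582.77 -86.61]
place_red [327.9 147.6] 0.95 [515.59 -35.8 ]
place_yellow [274.3 111.8] 0.78 [563.6   36.51]
place_blue [365.6  99.7] 0.56 [579.36 -85.51]
pot_mid [323.8 104. ] 0.92 [575.24 -29.87]
heater_seat [324.5 157.4] 0.68 [503.55 -31.08]
tray_in [524.5 137.5] 0.91 [ 529.64 -307.23]
```

View pics/w1.png

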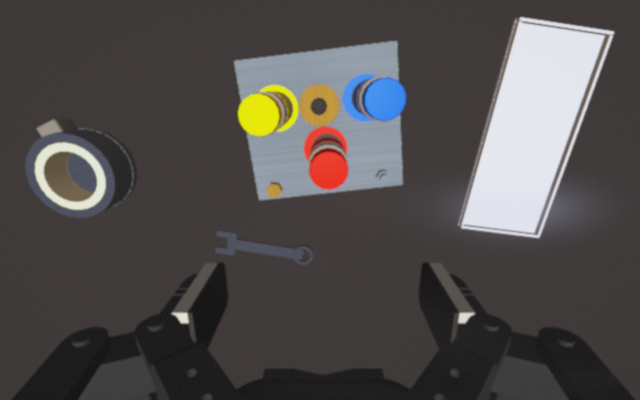

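```bash
cat >> h.py <<'E'
def hsvmask(im,c):
    h=cv2.cvtColor(im,cv2.COLOR_RGB2HSV);H,S,V=[h[...,i].astype(int) for i in range(3)]
    s=(S>150)&(V>70)
    return {"red":s&((H<8)|(H>172)),"yellow":s&(H>24)&(H<36),"blue":s&(H>98)&(H<120)}[c]
def fitcyl(p,po,mask,x0,r,z):
    """best (x,y) so that the circle radius r at height z projects onto mask boundary (inside full, thin outside ring empty)"""
    a=np.linspace(0,2*np.pi,48,endpoint=False);best=None
    m=cv2.GaussianBlur(mask.astype(np.float32),(0,0),0.7)
    from scipy.optimize import minimize
    def f(x):
        s=0
        for rr,w in ((r*.5,-.5),(r*.88,-1),(r*1.12,1)):
            P=np.array([proj(p,po,[x[0]+rr*np.cos(t),x[1]+rr*np.sin(t),z]) for t in a],np.float32)
            s+=w*cv2.remap(m,P[None,:,0],P[None,:,1],cv2.INTER_LINEAR).mean()
        return s
    g=[(f([x0[0]+i,x0[1]+j]),x0[0]+i,x0[1]+j) for i in range(-12,13,3) for j in range(-12,13,3)]
    g=min(g); q=minimize(f,g[1:],method="Nelder-Mead",options=dict(initial_simplex=[[g[1],g[2]],[g[1]+2,g[2]],[g[1],g[2]+2]],xatol=.05))
    return q.x,q.fun
E
python3 - <<'E'
from h import *
for n in ("wrist","top"):
    p,po=snap(n); im=p["image"]
    for c,x0 in (("red",(515,-33)),("yellow",(570,33)),("blue",(582,-86))):
        print(n,c,fitcyl(p,po,hsvmask(im,c),x0,20,141))
    for l,z in (("tray_in",14),("heater_seat",55)):
        d=env.trace(p,l)
        if d:
            m=d[0]["pixels"].astype(np.uint8);print(l,d[0]["p"],d[0]["rect"],m.sum())
            if l=="tray_in":
                q=cv2.boxPoints(cv2.minAreaRect(np.argwhere(m)[:,::-1].astype(np.float32)))
                Q=np.array([onz(p,po,u,z)[:2] for u in q]);print(Q,Q.mean(0))
    # tray via white
    w=(im.min(2)>170).astype(np.uint8); cs=cv2.findContours(w,cv2.RETR_EXTERNAL,cv2.CHAIN_APPROX_NONE)[0]
    cs=sorted(cs,key=cv2.contourArea)[-1]; q=cv2.approxPolyDP(cs,8,True)[:,0]; Q=np.array([onz(p,po,u,14)[:2] for u in q]);print("white",q.tolist(),Q,Q.mean(0))
    # heater lining: cream
    x0=proj(p,po,[495,303,55]).astype(int); sub=np.zeros(im.shape[:2],np.uint8); cv2.circle(sub,tuple(int(v) for v in x0),50,1,-1)
    cr=((im[...,0]>190)&(im[...,2]>150)).astype(np.uint8)*sub
    cs=cv2.findContours(cr,cv2.RETR_EXTERNAL,cv2.CHAIN_APPROX_NONE)[0]; cs=max(cs,key=cv2.contourArea)
    P=np.array([onz(p,po,u[0],55)[:2] for u in cs],np.float32); print("heater",cv2.minEnclosingCircle(P),cv2.fitEllipse(P))
E
```

```text
wrist red (array([515.37, -34.3 ]), np.float64(-1.4814348220825195))
wrist yellow (array([568.52,  32.93]), np.float64(-1.4767392873764038))
wrist blue (array([583.18, -87.25]), np.float64(-1.4799222946166992))
tray_in 0.84 [453.6, 15.7, 159.4, 219.6] 20053
[[ 402.22 -222.78]
 [ 690.18 -262.21]
 [ 660.92 -386.33]
 [ 358.37 -374.02]] [ 527.92 -311.33]
heater_seat 0.81 [25.4, 118.9, 106.9, 99.8] 8274
white [[520, 17], [461, 227], [537, 237], [612, 31]] [[ 676.01 -269.38]
 [ 399.95 -232.91]
 [ 383.93 -348.01]
 [ 660.66 -385.49]] [ 530.14 -308.95]
heater ((485.7715759277344, 293.69964599609375), 43.66029739379883) ((485.9476013183594, 293.6282653808594), (85.80158996582031, 86.16068267822266), 154.0428466796875)
top red (array([503., -45.]), np.float64(0.0))
top yellow (array([558.,  21.]), np.float64(0.0))
top blue (array([570., -98.]), np.float64(0.0))
tray_in 0.88 [429.3, 151.5, 60.0, 123.1] 6135
[[ 394.79 -227.1 ]
 [ 673.74 -263.61]
 [ 659.42 -388.86]
 [ 381.79 -349.5 ]] [ 527.44 -307.27]
heater_seat 0.91 [176.1, 201.3, 54.3, 55.5] 2180
white [[0, 0], [0, 23], [522, 13], [527, 81], [637, 78], [639, 0]] [[1070.24  826.35]
 [1009.52  822.67]
 [1011.28 -480.31]
 [ 839.12 -483.71]
 [ 842.51 -746.87]
 [1039.2  -766.22]] [ 968.64 -138.01]
heater ((482.90228271484375, 293.3485107421875), 44.909706115722656) ((482.9378356933594, 293.4625549316406), (87.35708618164062, 87.93284606933594), 0.16924314200878143)
```

```bash
cat >> h.py <<'E'
YL=np.array([-14.7,120.2]);YL/=np.linalg.norm(YL);XF=np.array([YL[1],-YL[0]])
PL={"red":np.array([515.37,-34.3]),"yellow":np.array([568.52,32.93]),"blue":np.array([583.18,-87.25])}
TR=np.array([529,-308.3]);TX=np.array([276.4,-36.8]);TX/=np.linalg.norm(TX)
SL={"blue":TR+80*TX,"yellow":TR,"red":TR-80*TX}
AP=7.0   # plate x angle
AJ={"red":AP-90,"yellow":AP,"blue":AP}
AT=-97.6
TOP=250
def L(xy,z,a=None,v=350,f=None):
    return env.line_to([float(xy[0]),float(xy[1]),float(z)],None if a is None else down(a),v=v,force_limit=f)
def lower(xy,z1,z0,f=6):
    L(xy,z1,v=250); env.sleep(.15); hit=L(xy,z0,v=35,f=f)
    print("hit",hit,"tcp",np.array(env.read_ee_pos()),"F",np.array(env.read_wrist_force()),"t",env.read_clock())
E
python3 - <<'E'
from h import *
c="blue"
L(PL[c],TOP,AJ[c]); print(env.read_qpos(),env.read_clock())
L(PL[c],106,v=200); env.gripper_close(); print(env.read_gripper_width(),env.read_clock(),env.read_wrist_force())
L(PL[c],TOP,v=250); print(env.read_gripper_width(),env.read_wrist_force())
L(SL[c],TOP,AT); print(env.read_qpos(),env.read_clock())
snap("wrist","w2")
lower(SL[c],112,96)
E
```

```text
[-18.36   5.51 102.41   0.    72.06 -25.35] 7.3167
41.77759202152626 8.6583 [-1.66 -0.42  5.64]
41.62107573820868 [ 0.45 -0.98 -2.59]
[-36.09  17.68  88.3    0.01  74.06  61.48] 11.3583
hit True tcp [ 609.24 -319.3   102.73] F [0.27 0.34 3.97] t 12.6333
```

View pics/w2.png

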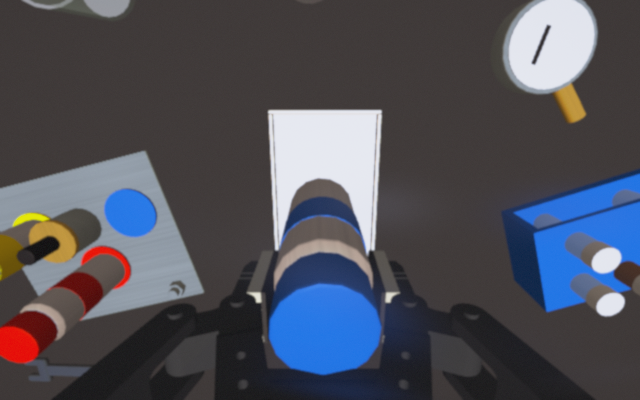

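```bash
python3 - <<'E'
from h import *
env.release(); print(env.read_ee_pos())
L(SL["blue"],TOP)
for c in ("red","yellow"):
    L(PL[c],TOP,AJ[c])
    L(PL[c],106,v=200); env.gripper_close(); print(env.read_gripper_width())
    L(PL[c],TOP,v=250); print(env.read_gripper_width(),env.read_wrist_force())
    L(SL[c],TOP,AT)
    lower(SL[c],109,97)
    env.release(); L(SL[c],TOP)
L([510,-30],340,-90)
snap("wrist","w3"); snap("side","s3"); print(env.read_clock())
E
```

```text
[ 607.97 -318.47  100.66]
41.63446174119402
41.84007199620826 [ 0.1  -0.01 -2.75]
hit True tcp [ 450.75 -298.75  102.64] F [-0.13 -0.61  4.41] t 18.9
41.63313832105463
41.87601061162167 [-1.23  0.86 -5.  ]
hit True tcp [ 530.16 -309.04  102.55] F [-0.88  0.18  3.83] t 27.175
29.3333
```

View pics/w3.png

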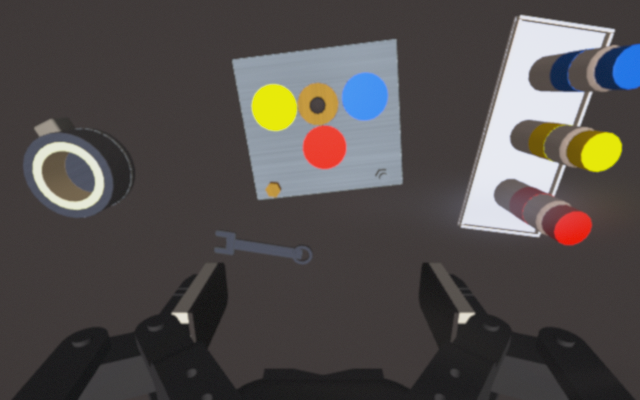

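View pics/s3.png

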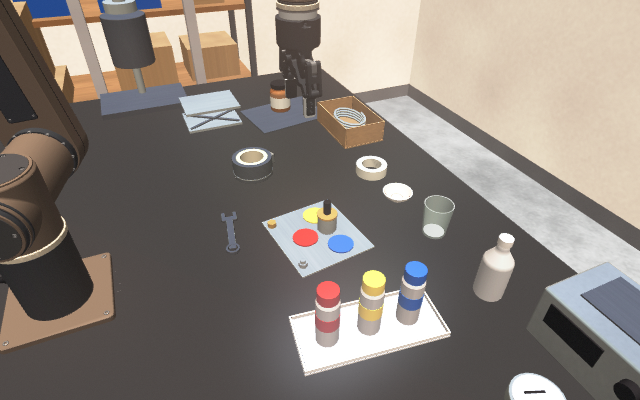

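```bash
python3 - <<'E'
from h import *
def meas(tag):
    p,po=snap("wrist",tag); im=p["image"]
    for c in PL: print(tag,c,fitcyl(p,po,hsvmask(im,c),PL[c],30,9))
    k=(im.max(2)<60); print("knob",fitcyl(p,po,k,(575.8,-27.2),9,90))
    x0=proj(p,po,[486,294,55]).astype(int); sub=np.zeros(im.shape[:2],np.uint8); cv2.circle(sub,tuple(int(v) for v in x0),70,1,-1)
    cr=((im[...,0]>190)&(im[...,2]>150)).astype(np.uint8)*sub
    cs=cv2.findContours(cr,cv2.RETR_EXTERNAL,cv2.CHAIN_APPROX_NONE)[0]
    if cs and 0<x0[0]<640:
        cs=max(cs,key=cv2.contourArea)
        P=np.array([onz(p,po,u[0],55)[:2] for u in cs],np.float32); print("heater",cv2.minEnclosingCircle(P))
meas("m1")
L([540,-30],300,-75);meas("m2")
for q in ([630,-30,300],):
    try: env.move_to(q,down(90));meas("m3")
    except Exception as e: print(repr(e))
print(env.read_clock())
E
```

```text
m1 red (array([515.4, -31.7]), np.float64(-1.493281364440918))
m1 yellow (array([568.31,  34.61]), np.float64(-1.4975944757461548))
m1 blue (array([582.01, -84.65]), np.float64(-1.4963321685791016))
knob (array([563.8, -39.2]), np.float64(0.0))
heater ((485.7937316894531, 293.6214904785156), 43.66029739379883)
m2 red (array([514.47, -31.79]), np.float64(-1.4746671915054321))
m2 yellow (array([568.23,  34.77]), np.float64(-1.498923420906067))
m2 blue (array([582.06, -84.6 ]), np.float64(-1.49819815158844))
knob (array([575.95, -23.79]), np.float64(-0.23147547245025635))
heater ((485.7523498535156, 293.6116638183594), 43.71743392944336)
m3 red (array([515.34, -31.85]), np.float64(-1.4985469579696655))
m3 yellow (array([568.15,  34.66]), np.float64(-1.4992612600326538))
m3 blue (array([581.91, -84.51]), np.float64(-1.498157024383545))
knob (array([570.38, -24.55]), np.float64(-0.060437314212322235))
32.3083
```

View pics/m3.png

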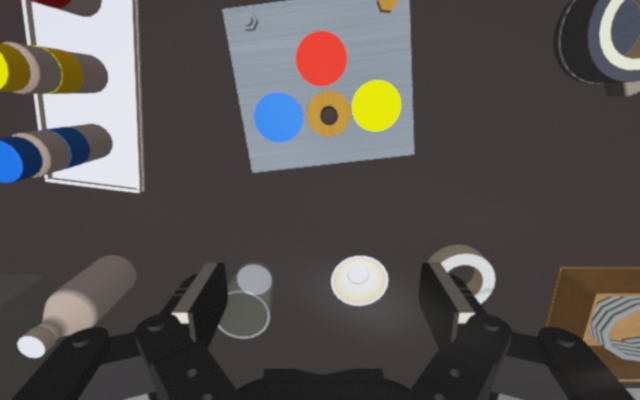

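```bash
cat >> h.py <<'E'
DI={"red":np.array([515.4,-31.75]),"yellow":np.array([568.2,34.65]),"blue":np.array([582.0,-84.6])}
POT=np.array([575.1,-25.0]);HE=np.array([485.4,293.6])
E
python3 - <<'E'
from h import *
p,po=snap("wrist")
d=env.trace(p,"pot_mid")[0]; print(d["p"],d["rect"])
lid=fitcyl(p,po,d["pixels"],POT,24.5,56); print("lid",lid)
g=cv2.cvtColor(p["image"],cv2.COLOR_RGB2GRAY); print("knob",fitcyl(p,po,g<70,POT,9,90))
xy=POT
if np.linalg.norm(lid[0]-POT)<4:
    env.move_to([*xy,200],down(-83)); L(xy,77,v=150)
    env.gripper_close(); print(env.read_gripper_width(),env.read_wrist_force())
    L(xy,190,v=150); print(env.read_gripper_width(),env.read_wrist_force())
    L(HE,190,-60,v=250); print(env.read_qpos(),env.read_clock())
    snap("wrist","w4");snap("side","s4")
E
```

```text
0.7 [307.5, 90.0, 46.6, 48.4]
lid (array([574.21, -24.3 ]), np.float64(-1.4987733364105225))
knob (array([573.58, -24.6 ]), np.float64(-0.9720010161399841))
16.099142563326343 [-0.13  0.55  2.77]
15.953748950240398 [ 0.02  0.29 -2.53]
[ 20.85   5.9  108.56  -0.03  65.56  80.92] 38.9333
```

View pics/w4.png

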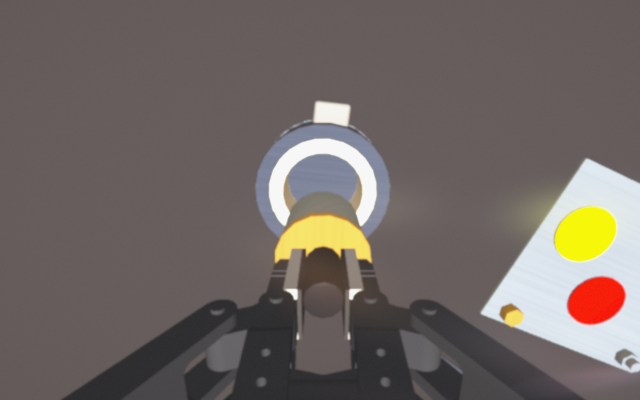

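View pics/s4.png

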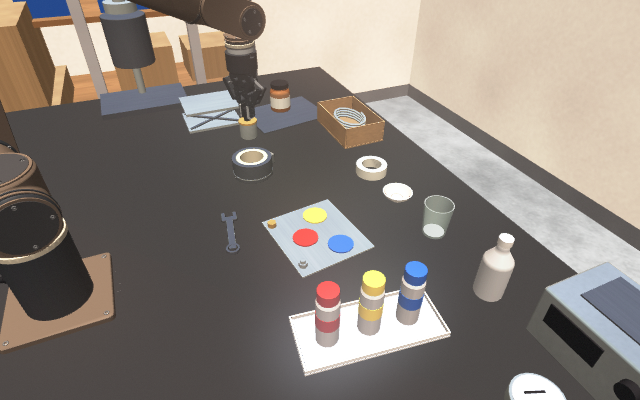

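```bash
python3 - <<'E'
from h import *
L(HE,140,v=200); env.sleep(.2)
print(L(HE,92,v=60,f=6), env.read_ee_pos())
env.sleep(.2); print(L(HE,82,v=25,f=6), env.read_ee_pos(),env.read_wrist_force())
snap("wrist","w5")
E
```

```text
False [485.79 293.75  92.41]
True [485.91 293.95  86.31] [ 0.16 -0.1   3.81]
```

View pics/w5.png

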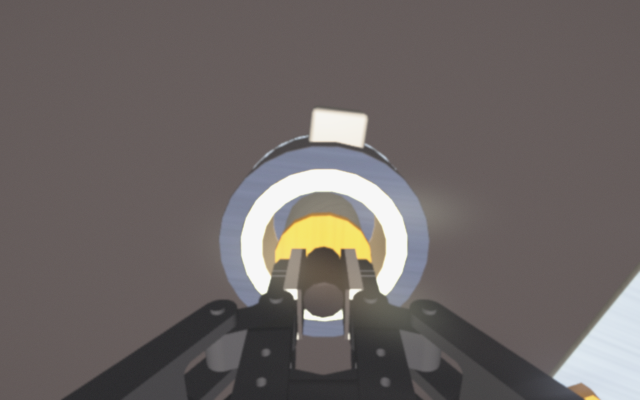

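```bash
python3 - <<'E'
from h import *
env.release(); L(HE,200)
snap("top","t6"); 
p,po=snap("wrist","w6")
for s in (1,-1):
  for c in SL:
    a=AT if s>0 else AT+180
    R=down(a); xy=SL[c]-R[:2,0]*75
    try: env.move_to([*xy,300],R)
    except Exception as e: print(repr(e)); continue
    p,po=snap("wrist",f"cap{c}{s}")
    q=fitcyl(p,po,hsvmask(p["image"],c),SL[c],20,137.5); print(c,s,q,"d",q[0]-SL[c])
print(env.read_clock())
E
```

```text
blue 1 (array([ 610.57, -317.45]), np.float64(-1.4504261016845703)) d [2.27 1.41]
yellow 1 (array([ 531.18, -307.36]), np.float64(-1.4566571712493896)) d [2.18 0.94]
red 1 (array([ 449.2 , -298.09]), np.float64(-1.4538395404815674)) d [-0.5  -0.35]
blue -1 (array([ 610.17, -317.34]), np.float64(-1.447866439819336)) d [1.87 1.52]
yellow -1 (array([ 530.74, -307.25]), np.float64(-1.4725993871688843)) d [1.74 1.05]
red -1 (array([ 448.94, -298.03]), np.float64(-1.4491641521453857)) d [-0.76 -0.29]
49.0083
```

View pics/w6.png

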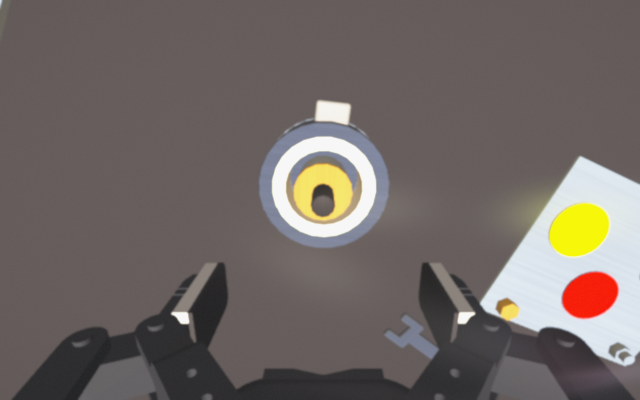

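View pics/capred1.png

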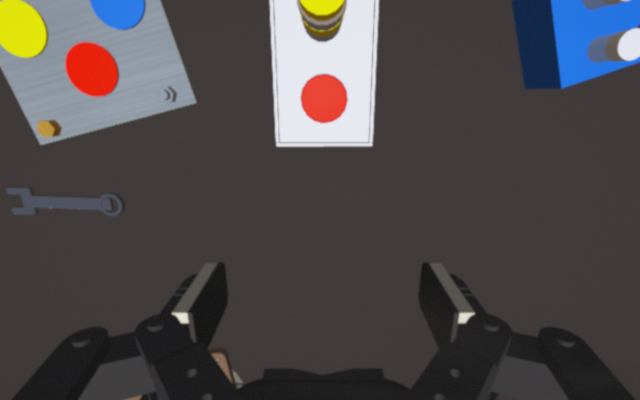

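```bash
python3 - <<'E'
from h import *
TP={"blue":np.array([610.4,-317.4]),"yellow":np.array([531,-307.3]),"red":np.array([449.1,-298.05])}
for c in ("yellow","blue","red"):
    L(TP[c],TOP,AT); L(TP[c],102.6,v=200); env.gripper_close()
    L(TP[c],TOP,v=250); print(c,env.read_gripper_width(),env.read_wrist_force())
    L(DI[c],TOP,AJ[c]); env.sleep(.2)
    lower(DI[c],111,101)
    env.sleep(.2); env.release(); L(DI[c],TOP,v=200)
for s in (1,-1):
  for c in DI:
    R=down(-83 if s>0 else 97); xy=DI[c]-R[:2,0]*75
    try: env.move_to([*xy,300],R)
    except Exception as e: print(repr(e)); continue
    p,po=snap("wrist",f"end{c}{s}")
    q=fitcyl(p,po,hsvmask(p["image"],c),DI[c],20,141); print(c,s,q,"d",q[0]-DI[c])
print(env.read_clock()); snap("side","s7")
E
```

```text
Traceback (most recent call last):
  File "h.py", line 55, in L
    return env.line_to([float(xy[0]),float(xy[1]),float(z)],None if a is None else down(a),v=v,force_limit=f)
           ~~~~~~~~~~~^^^^^^^^^^^^^^^^^^^^^^^^^^^^^^^^^^^^^^^^^^^^^^^^^^^^^^^^^^^^^^^^^^^^^^^^^^^^^^^^^^^^^^^
cell.IKError: the arm cannot follow that straight line within its joint ranges
```

```bash
cat > back.py <<'E'
from h import *
TP={"blue":np.array([610.4,-317.4]),"yellow":np.array([531,-307.3]),"red":np.array([449.1,-298.05])}
env.move_to([531,-307.3,TOP],down(AT))
for c in ("yellow","blue","red"):
    L(TP[c],TOP,AT); L(TP[c],102.6,v=200); env.gripper_close()
    L(TP[c],TOP,v=250); print(c,env.read_gripper_width(),env.read_wrist_force())
    L(DI[c],TOP,AJ[c]); env.sleep(.2)
    lower(DI[c],111,101)
    env.sleep(.2); env.release(); L(DI[c],TOP,v=200)
for s in (1,-1):
  for c in DI:
    R=down(-83 if s>0 else 97); xy=DI[c]-R[:2,0]*75
    try: env.move_to([*xy,300],R)
    except Exception as e: print(repr(e)); continue
    p,po=snap("wrist",f"end{c}{s}")
    q=fitcyl(p,po,hsvmask(p["image"],c),DI[c],20,141); print(c,s,q,"d",q[0]-DI[c])
print(env.read_clock()); snap("side","s7")
E
python3 back.py
```

```text
yellow 41.77728138558498 [-0.02  0.25 -3.64]
hit True tcp [569.38  34.46 108.25] F [0.06 0.54 4.22] t 57.2833
blue 41.688667580102354 [-0.11 -0.67 -3.13]
hit True tcp [583.15 -85.16 108.64] F [0.1  0.11 4.32] t 66.2083
red 41.444368603391204 [-0.03 -0.21 -3.4 ]
hit True tcp [516.44 -32.15 108.25] F [ 0.02 -0.5   4.46] t 74.0917
red 1 (array([516.24, -31.74]), np.float64(-1.4992954730987549)) d [0.84 0.01]
yellow 1 (array([570.3 ,  34.71]), np.float64(-1.4961954355239868)) d [2.1  0.06]
blue 1 (array([583.97, -85.17]), np.float64(-1.4965068101882935)) d [ 1.97 -0.57]
red -1 (array([514.51, -31.92]), np.float64(-1.4996687173843384)) d [-0.89 -0.17]
yellow -1 (array([568.81,  34.34]), np.float64(-1.4009337425231934)) d [ 0.61 -0.31]
blue -1 (array([581.87, -84.96]), np.float64(-1.254455327987671)) d [-0.13 -0.36]
80.9
```

```bash
ls pics
```

```text
a_side.png
a_top.png
capblue-1.png
capblue1.png
capred-1.png
capred1.png
capyellow-1.png
capyellow1.png
endblue-1.png
endblue1.png
endred-1.png
endred1.png
endyellow-1.png
endyellow1.png
m1.png
m2.png
m3.png
s3.png
s4.png
s7.png
t6.png
w0.png
w1.png
w2.png
w3.png
w4.png
w5.png
w6.png
```

View pics/s7.png

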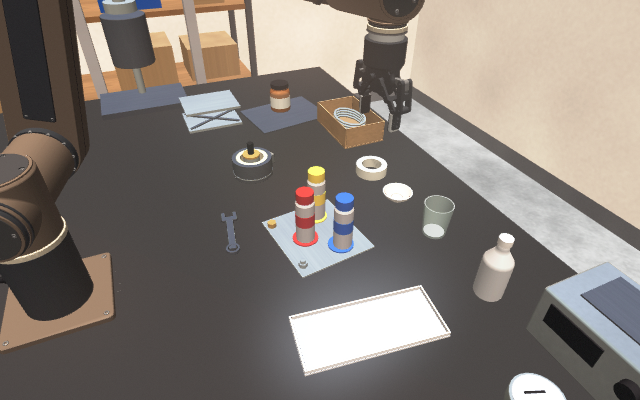

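View pics/endblue1.png

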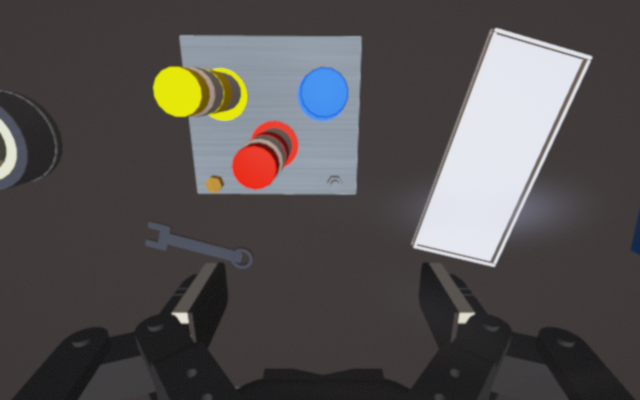

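View pics/endblue-1.png

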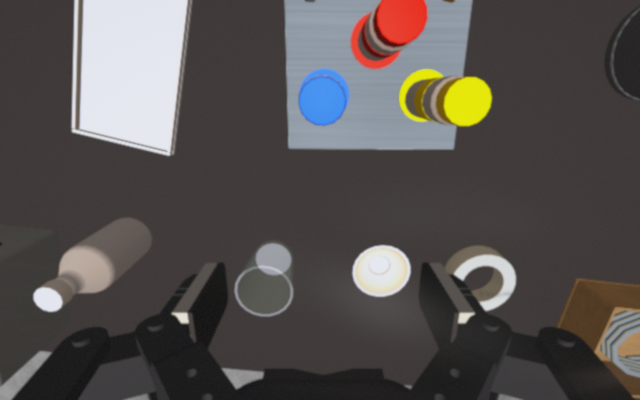

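```bash
python3 - <<'E'
from h import *
env.sign_off(); print(env.read_clock())
E
```

```text
the job is handed in; nothing more can be done
the job is handed in; nothing more can be done
```

I completed the task in the order asked and handed the job in at about 81 s of the 144 s allowed.

- **Clearing:** I moved the blue, red and yellow canisters into the tray. The picture taken afterwards showed all three standing upright there.
- **Pot:** I lifted it by the knob and lowered it into the heater bore. It touched the floor at TCP height 86.3 mm, against 86 mm expected for fully seated, and the picture after release shows it upright in the bore.
- **Canisters back:** all three are upright on their own discs and released, with the arm well clear. Averaged over two opposite wrist views, they sit about 0.2 mm (red), 1.3 mm (yellow) and 1 mm (blue) off the disc centres.

**Disagreements in the checks:**
- The opposite views differed by 1.5 to 2 mm for each canister, so the offsets are only that certain.
- On the way back, the canisters touched their discs about 2 mm higher at the TCP than I had worked out. The last pictures show all three standing properly.

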